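Refit the gas knob and hold the burner valve in

TASK

Get the countertop gas burner ready to light: first wind its clockwork cut-off timer fully, turning the wing key clockwise as seen from above, in several partial turns, until it comes to its stop. Then take the loose black pointer knob from the bench, turn it so that the flat in its bore matches the flat of the bare D-shaft, push it fully home on the shaft, and press the sprung shaft in all the way. Finish while still holding the knob pressed in with the gripper, and leave the tin, the sauce cup and the salt shaker where they stand.

Things in the scene. Friction and masses are not known exactly. Their poses are not given: they have to be found in the camera images.
- gas_burner: Steel gas burner fixed on the bench, case 240 (x) x 260 (y) x 60 mm; origin at the centre of its underside, -x is its front. Pan support 86 mm above the bench, 70 mm radius, centred 45 mm behind the origin. On the front deck, 82 mm in front of the origin, the valve shaft and the timer stand 124 mm apart, either one on the left.
- shaft_tip (a point): Centre of the top end of the bare upright brass D-shaft of the gas valve, about 99 mm above the bench, on a dark round bezel (64 mm diameter, top 68 mm above the bench). Shaft 18 mm in diameter with one flat 3 mm from its axis; the flat faces along this point's +x axis, z is up. 28 mm of it stands above a small collar. It does not turn; it slides down against a spring.
- valve_stem (a joint): How far the D-shaft is pressed in, m: 0 at rest, 0.008 at its stop. The spring needs 3 N to begin to move and 7 N at the stop, and pushes back when let go.
- knob: Loose black plastic pointer knob, about 90 g, upright on the bench; origin at the centre of its underside, z up. Round skirt, 54 mm diameter, from 0 to 22 mm height; on it a grip bar 14 mm wide (y), x -18 to +20 mm with a pointed nose to x = +26 mm, from 22 to 52 mm height. Grasp it across the bar. The nose tells its +x side.
- knob_bore (a point): Centre of the mouth of the D-shaped bore in the knob's underside (same place and axes as the knob). Bore 17 mm deep, radius 10 mm, its flat 4 mm from the axis on the +x side, below the nose: 1 mm clearance round the shaft. It goes on freely only with +x along the shaft's +x, within about 6 degrees, and binds beyond. Fully home, the mouth is 17 mm below the shaft's tip.
- key_top (a point): Centre of the top of the timer's steel wing key, about 110 mm above the bench; x runs along the wing. The wing is an upright bar 54 mm long with round ends (x), 12 mm wide (y), 28 mm high, its lower edge 12 mm above the light round timer dial (68 mm diameter). Grasp it across its width. The key turns about the vertical axis through this point.
- timer_key (a joint): How far the timer is wound, rad: grows as the key turns clockwise seen from above; 0 is run down, the stop is at 2.6. It starts between 0 and 0.3. A spring and ratchet make it resist with 0.11 N m rising to about 0.19 N m, and it stays where it is left when released.
- bean_tin: Small food tin, 57 mm diameter, 72 mm high, on the bench at the far right, by the wall; origin at the centre of its underside. Bystander.
- sauce_cup: Small empty steel sauce cup, 61 mm diameter, 35 mm high, on the bench to the left; origin at the centre of its underside. Bystander. Beyond it, at the bench's left edge, stands a tall post of the neighbouring grill table.
- salt_shaker: Salt shaker, 44 mm diameter, 90 mm high, on the bench to the right of the knob; origin at the centre of its underside. Bystander.
- knob_nose (a point): Top of the pointed nose at the end of the knob's grip bar: 26 mm from the knob's axis along its +x and 52 mm above its underside.

How it is judged:
By the outcome, as a careful person would: the job done as asked, in the order asked, and still so for the second after the job is handed in, while the arm keeps its last pose, push and grip.
It also fails if it takes over 59 s, if anything falls off the work surface, if the arm or the gripper's body presses on something with over 40 N, if the wrist force passes 120 N, or if a joint passes its speed limit or range.

ROBOT

A 6-joint arm with a two-finger parallel gripper is mounted at the origin on the work surface; the furniture and walls round the work are solid. World frame = base frame: x ahead of the robot, y to its left, z up, the work surface at z = 0. Lengths are in m, angles in rad, forces in N, time in s.
With the tool pointing down it reaches from about 0.275 to 1 m from the base axis. Payload 8.4 kg.
Tool frame: the origin (TCP) lies midway between the tips of the shut fingers; the grasp point (between the pads) lies 19 mm behind it; z points along the fingers, y is the line along which they close (so a half turn about z gives the same grasp; the last joint's range is limited). The gripper opens to 85 mm and grips with 20 to 120 N. Pads are 22 mm wide; open, the fingers measure 114 mm over their backs; the gripper's body (76 mm by 85 mm) begins 54 mm behind the grasp point. The pads swing forward as they close: fully open they stand 13 mm farther back than shut.
Start: joints at [1.337, 0.353, 1.633, -0, 1.155, -0.002], TCP at [0.144, 0.608, 0.231] pointing down, gripper open.
Joint ranges: [-2.63, 2.63], [-0.92, 2.1], [0.06, 2.66], [-1.3, 4.44], [0, 2.69], [-3.02, 3.02]. Speed limits (rad/s): [2.22, 2.22, 2.79, 3.14, 3.14, 3.14].

INTERFACE

Orientations are given as a rotation vector (axis times angle).
In Python, from bench import telemetry, eyes, env gives the robot as it stands.
- The arm moves only by the tool servo_tool, never from a script. Its argument "steps" is a list of rows, each an object of numbers: "claw": the closure, from -1 (fully open) to 1 (shut); "dx", "dy", "dz": the shift along the tool's x, y, z in cm; "turn": the turn about the tool's z in rad. In form: [{"claw": .., "dx": .., "dy": .., "dz": .., "turn": ..}, ...]. A call has 1 to 10 rows; each row is the pose to reach, as a shift and turn from the pose commanded when the call began, along the tool's axes at that moment; what a row does not reach only later rows make up. A row lasts 1/10 s, in which the tool goes at most 50 mm and 8.59 degrees, less where a joint would pass 70% of its speed; a pose out of reach is approached as far as the arm can. A call with a gripper value outside its range is refused whole. The fingers move at their own pace and stop on an object; the grip force is fixed at half the most. Time passes only in rows, so rows that repeat a pose let the fingers close. It gives the time, the measured TCP pose, the force, the opening and the grip force at its end, in the units of the state.
- telemetry.sense(): the state, without advancing time (a new reading comes with each control period).
- eyes.grab_frame(name): name is "scene" or "side" or "wrist"; returns a dict with "image" (420x560x3 uint8, red, green, blue), "depth" (420x560 float32, m along the optical axis (not along the pixel's ray), 0 where there is no reading), "mtx" (3x3 intrinsics, pixels), "xyz" and "orientation" of the camera in the world. Camera axes: x right, y down, z forward; pixel columns grow to the right and rows downward; lengths in m; the calibration is good to about 2 mm. A picture is of the moment at which its call begins.
- env.sign_off(): hands the job in; it is judged then, once.
The state is a dict: "time_s": time; "joint_positions": joint angles; "qd": joint speeds; "tau": joint torques, N m; "ee_pos": TCP position; "tool_rot": TCP orientation; "contact_force": force on the tool from outside, world axes, zero at the start; "wrist_torque": the same for the moment, N m; "finger_gap": finger opening in m; "grasp_force": force on a finger pad.
Only numpy, scipy, OpenCV 4.12 (cv2) and the standard library are available. Lean on these libraries where they do the work, as an engineer would, in place of code of your own. Each camera call takes 0.05 s, during which the arm holds its last target. There are 200 camera calls.

## Working session

There is one attempt and no reset: what is moved stays moved. The work goes in short steps, Python scripts to look and compute and a tool call to move; the robot and the scene stay as the last step left them, time stands still between calls to the robot, and variables do not carry over. Pictures are saved under pics/ and viewed, at most 10 in all, crops included, and the job is handed in when it is done.

Besides the shell and the picture viewer there is one more tool, called after "Request:" by a JSON object that holds its "fn" and its "kwargs", one argument or row to a line. servo_tool: Moves the arm, as the interface text tells. Its arguments: {"type":"object","properties":{"steps":{"type":"array"}},"required":["steps"]}

```bash
mkdir -p pics
cat > h.py <<'E'
import numpy as np, cv2
from scipy.spatial.transform import Rotation as R
from bench import telemetry, eyes, env
def cam(n):
    f=eyes.grab_frame(n); o=np.array(f["orientation"],float)
    f["R"]=R.from_rotvec(o).as_matrix() if o.size==3 else (o if o.shape==(3,3) else R.from_quat(o).as_matrix())
    return f
def save(f,n): cv2.imwrite("pics/"+n,cv2.cvtColor(f["image"],cv2.COLOR_RGB2BGR))
def pts(f):
    h,w=f["depth"].shape; v,u=np.mgrid[:h,:w]
    d=np.stack([u,v,np.ones_like(u)],-1)@np.linalg.inv(f["mtx"]).T*f["depth"][...,None]
    return d@f["R"].T+np.array(f["xyz"])
def ray(f,u,v,z):
    d=f["R"]@np.linalg.inv(f["mtx"])@[u,v,1]; p=np.array(f["xyz"]); return p+d*(z-p[2])/d[2]
def st():
    s=telemetry.sense(); r=R.from_rotvec(s["tool_rot"]).as_matrix()
    print("t",s["time_s"],"p",np.round(s["ee_pos"],4),"x",np.round(r[:,0],3),"y",np.round(r[:,1],3),"z",np.round(r[:,2],3),"F",np.round(s["contact_force"],1),"T",np.round(s["wrist_torque"],2),"gap",s["finger_gap"],s["grasp_force"],"q",np.round(s["joint_positions"],2)); return s,r
E
python3 - <<'E'
from h import *
st()
for n in("scene","side","wrist"):
    f=cam(n); save(f,n+"0.png"); print(n,f["xyz"],f["orientation"],f["R"][:,2],f["mtx"][0])
    np.savez("/tmp/"+n,**{k:f[k] for k in("image","depth","mtx","xyz","R")})
a=[cv2.imread(f"pics/{n}0.png") for n in("scene","side")]
E
```

```text
t 0.0 p [0.1435 0.6078 0.2306] x [-0.973  0.23  -0.   ] y [ 0.23   0.973 -0.001] z [-0.    -0.001 -1.   ] F [ 0.7 -0.3  1. ] T [ 0.04 -0.01 -0.07] gap 0.08520819752296437 0.0 q [ 1.34  0.35  1.63 -0.    1.16 -0.  ]
scene [1.02101034 0.28432045 0.89279294] [-1.23423006 -2.45201952  0.83143818] [-0.47559015 -0.3702637  -0.79794662] [472.15090741   0.         285.78003879]
side [0.03392346 0.07995792 0.88356999] [-1.6438674   2.15150556 -0.63883564] [ 0.53486347 -0.1358781  -0.83394137] [407.26281512   0.         277.81120349]
wrist [0.07456783 0.62524231 0.37433651] [2.27859042 1.80363654 0.25607222] [ 0.27291015 -0.06654147 -0.95973553] [301.03069721   0.         277.78794957]
```

View pics/scene0.png

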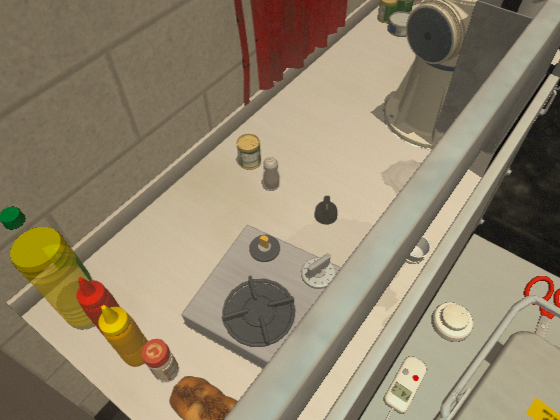

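View pics/side0.png

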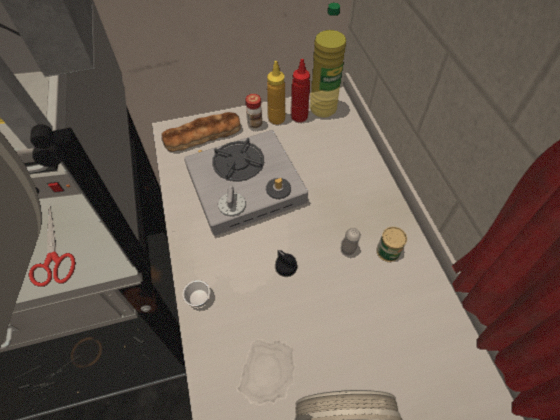

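The scene view shows the shaft at (264,242), key at (318,268) and knob at (326,212). The side view shows the shaft at (279,186), key at (232,197) and knob at (286,263). The timer is on the robot's left, and the cup and post are to the left.

```bash
cat > m.py <<'E'
from h import *
for n in("scene","side"):
    f=dict(np.load(f"/tmp/{n}.npz")); P=pts(f); im=f["image"].astype(int); np.set_printoptions(precision=4,suppress=True)
    hsv=cv2.cvtColor(f["image"],cv2.COLOR_RGB2HSV)
    seeds=dict(scene=dict(shaft=(264,242),key=(318,266),knob=(326,212),salt=(271,173),tin=(248,152),cup=(417,250)),side=dict(shaft=(279,186),key=(232,197),knob=(286,263),salt=(351,241),tin=(392,243),cup=(198,295)))[n]
    for k,(u,v) in seeds.items():
        w=26; sl=(slice(max(0,v-w),v+w),slice(max(0,u-w),u+w)); p=P[sl].reshape(-1,3); c=im[sl].reshape(-1,3); d=f["depth"][sl].ravel()>0
        zr=dict(shaft=(.088,.104),key=(.098,.116),knob=(.044,.058),salt=(.01,.1),tin=(.06,.08),cup=(.02,.04))[k]
        m=d&(p[:,2]>zr[0])&(p[:,2]<zr[1])
        if k=="knob": m&=c.max(1)<90
        q=p[m]
        if len(q)<4: print(n,k,len(q));continue
        mid=q.mean(0); e,V=np.linalg.eigh(np.cov(q[:,:2].T)); a=np.degrees(np.arctan2(V[1,1],V[0,1]))
        mm=(q.min(0)+q.max(0))/2
        print(n,k,len(q),"mean",mid,"mid",mm,"ext",np.ptp(q,axis=0),"sd",np.sqrt(e),"ang",a)
    # burner top plane
    q=P[(f["depth"]>0)&(abs(P[...,2]-.06)<.003)&(P[...,0]>.4)&(P[...,0]<1.0)&(abs(P[...,1])<.5)]
    r=cv2.minAreaRect(q[:,:2].astype(np.float32)*1000); print("deck",len(q),r)
    b=P[(f["depth"]>0)&(im.max(2)<90)&(P[...,2]<.06)&(P[...,2]>.015)&(P[...,0]<.62)&(P[...,0]>.35)&(abs(P[...,1]-.1)<.3)]
    print("dark",len(b),b.mean(0) if len(b) else 0)
E
python3 m.py
python3 - <<'E'
import cv2,numpy as np
a=cv2.imread("pics/scene0.png")[180:300,230:360];b=cv2.imread("pics/side0.png")[160:290,200:330]
f=lambda x:cv2.resize(x,(400,400),interpolation=cv2.INTER_CUBIC)
w=cv2.resize(cv2.imread("pics/wrist0.png"),(267,200))
cv2.imwrite("pics/c1.png",np.hstack([f(a),f(b)]))
E
```

```text
scene shaft 60 mean [ 0.6349 -0.0752  0.0972] mid [ 0.633  -0.0754  0.0948] ext [0.0127 0.0182 0.0135] sd [0.0034 0.0051] ang 98.76873402646976
scene key 199 mean [0.6207 0.0484 0.1078] mid [0.6183 0.0471 0.1057] ext [0.0519 0.0237 0.0151] sd [0.0035 0.0155] ang 164.1368991820341
scene knob 84 mean [ 0.4541 -0.0411  0.0514] mid [ 0.4531 -0.0411  0.0502] ext [0.0378 0.0278 0.0122] sd [0.0041 0.0125] ang -146.54437389476863
scene salt 766 mean [ 0.4505 -0.2256  0.0512] mid [ 0.4403 -0.235   0.0508] ext [0.0687 0.1088 0.0813] sd [0.0106 0.0407] ang 72.89221580485832
scene tin 453 mean [ 0.431  -0.2792  0.0694] mid [ 0.4324 -0.2566  0.0699] ext [0.0746 0.1367 0.0199] sd [0.0139 0.0399] ang 67.26596834368598
scene cup 152 mean [0.4179 0.1841 0.0307] mid [0.4236 0.1836 0.0297] ext [0.0601 0.0324 0.0188] sd [0.0089 0.0204] ang -175.59271746127712
deck 8205 ((699.93017578125, -174.2908935546875), (500.5326232910156, 599.5926513671875), 89.9838638305664)
dark 345 [ 0.4557 -0.0399  0.0306]
side shaft 42 mean [ 0.63   -0.0733  0.0959] mid [ 0.6313 -0.0732  0.0947] ext [0.0144 0.0174 0.012 ] sd 
[... 182 characters left out ...]
b 97 mean [ 0.4474 -0.0407  0.05  ] mid [ 0.4499 -0.0406  0.0496] ext [0.0375 0.0279 0.0101] sd [0.0041 0.0114] ang -145.92980157435161
side salt 418 mean [ 0.4417 -0.1946  0.0583] mid [ 0.4472 -0.1982  0.0502] ext [0.0362 0.0397 0.0801] sd [0.0079 0.0105] ang 58.01961377860197
side tin 473 mean [ 0.4204 -0.2919  0.068 ] mid [ 0.4203 -0.2925  0.0679] ext [0.0565 0.0576 0.0149] sd [0.0144 0.0156] ang 134.34285918898757
side cup 240 mean [0.4318 0.1746 0.0306] mid [0.4229 0.1725 0.029 ] ext [0.0606 0.0603 0.0177] sd [0.0179 0.0187] ang 102.26692483348018
deck 5317 ((700.0596923828125, 38.481475830078125), (919.52783203125, 599.0157470703125), 89.97054290771484)
dark 1764 [0.5125 0.0666 0.0354]
```

View pics/c1.png

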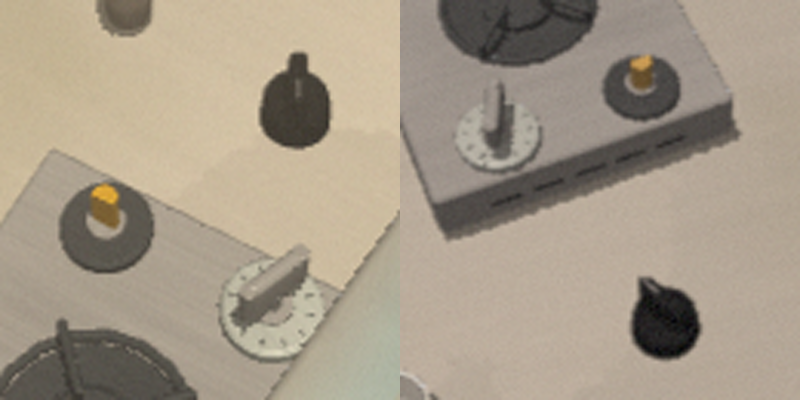

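Crop: shaft top left (105,190), and the knob's bar points up in both views, so the nose side is still unclear. Next I'll locate the post, then move.

Run:
```python
from h import *
np.set_printoptions(precision=3,suppress=True)
G={}
for n in("scene","side"):
    f=dict(np.load(f"/tmp/{n}.npz")); P=pts(f); p=P[f["depth"]>0]
    p=p[(p[:,2]>.12)&(p[:,0]>-.1)&(p[:,0]<1)&(p[:,1]>-.35)&(p[:,1]<.85)]
    for a in p: G.setdefault((int(a[0]//.06),int(a[1]//.06)),[]).append(a[2])
for k in sorted(G):
    if len(G[k])>8: print("x%.2f y%.2f"%(k[0]*.06+.03,k[1]*.06+.03),"z %.2f..%.2f"%(min(G[k]),max(G[k])),len(G[k]),end=" | ")
# nose side: skirt dark pts vs bar
f=dict(np.load("/tmp/side.npz")); P=pts(f); im=f["image"]
for n,(u,v) in (("scene",(326,212)),("side",(286,263))):
    f=dict(np.load(f"/tmp/{n}.npz")); P=pts(f)[v-30:v+30,u-30:u+30].reshape(-1,3); c=f["image"][v-30:v+30,u-30:u+30].reshape(-1,3).max(1)
    q=P[(abs(P[:,2]-.0215)<.004)&(c<90)&(np.hypot(P[:,0]-.451,P[:,1]+.041)<.05)]
    A=np.c_[q[:,:2],np.ones(len(q))]
    d=np.array([np.cos(.59),np.sin(.59)]); nn=np.array([-d[1],d[0]]); s=q[:,:2]-[.4515,-.041]
    print("\n",n,len(q),"along",(s@d).min(),(s@d).max(),"across",(s@nn).min(),(s@nn).max())
    b=P[(P[:,2]>.044)&(P[:,2]<.058)&(c<90)][:,:2]-[.4515,-.041]; a=b@d
    print("bar along",a.min(),a.max(),[ (round(t,3),np.ptp((b@nn)[abs(a-t)<.005]).round(4)) for t in np.arange(-.02,.021,.01) if (abs(a-t)<.005).sum()>2])
```

```text
x-0.09 y-0.33 z 0.12..0.19 94 | x-0.03 y-0.33 z 0.12..0.21 79 | x0.03 y-0.33 z 0.12..0.25 1620 | x0.03 y-0.09 z 0.12..0.34 76 | x0.03 y-0.03 z 0.12..0.20 92 | x0.03 y0.03 z 0.22..0.38 24 | x0.09 y-0.33 z 0.12..0.34 2530 | x0.09 y-0.09 z 0.24..0.35 673 | x0.09 y-0.03 z 0.12..0.37 3561 | x0.09 y0.03 z 0.12..0.38 3194 | x0.09 y0.09 z 0.81..0.83 2131 | x0.09 y0.15 z 0.79..0.82 3106 | x0.15 y-0.33 z 0.12..0.38 3203 | x0.21 y-0.33 z 0.12..0.46 2825 | x0.27 y-0.33 z 0.12..0.47 1139 | x0.39 y0.27 z 0.50..0.56 845 | x0.45 y0.21 z 0.17..0.53 1651 | x0.45 y0.27 z 0.12..0.63 6600 | x0.45 y0.33 z 0.12..0.17 1879 | x0.45 y0.39 z 0.12..0.18 1988 | x0.45 y0.45 z 0.12..0.18 1140 | x0.45 y0.51 z 0.12..0.17 121 | x0.51 y0.21 z 0.56..0.66 3788 | x0.51 y0.27 z 0.13..0.66 3757 | x0.51 y0.33 z 0.16..0.17 1863 | x0.51 y0.39 z 0.16..0.18 1702 | x0.51 y0.45 z 0.16..0.18 941 | x0.57 y0.21 z 0.56..0.67 496 | x0.57 y0.27 z 0.13..0.64 3576 | x0.57 y0.33 z 0.16..0.20 1475 | x0.57 y0.39 z 0.16..0.32 1283 | x0.57 y0.45 z 0.16..0.18 558 | x0.63 y0.21 z 0.56..0.70 5176 | x0.63 y0.27 z 0.13..0.64 4096 | x0.63 y0.33 z 0
[... 933 characters left out ...]
6169864731264 0.022893128931950123 across -0.025898156173612078 0.02222049474799088
bar along -0.01978074460875755 0.02387482303916397 [(np.float64(-0.02), np.float64(0.0069)), (np.float64(-0.01), np.float64(0.0133)), (np.float64(0.0), np.float64(0.0131)), (np.float64(0.01), np.float64(0.0114)), (np.float64(0.02), np.float64(0.0114))]

 side 190 along -0.028032977171856984 0.02073573400610007 across -0.022456572290962512 0.026386513236599178
bar along -0.021300372435365755 0.019168059953085882 [(np.float64(-0.02), np.float64(0.0121)), (np.float64(-0.01), np.float64(0.0134)), (np.float64(0.0), np.float64(0.0129)), (np.float64(0.01), np.float64(0.0139)), (np.float64(0.02), np.float64(0.0092))]
```

Request:
{"fn": "servo_tool", "kwargs": {
  "steps": [
    {"claw": -1, "dx": -6.5, "dy": -31, "dz": 0, "turn": 0},
    {"claw": -1, "dx": -6.5, "dy": -31, "dz": 0, "turn": 0},
    {"claw": -1, "dx": -6.5, "dy": -31, "dz": 0, "turn": 0},
    {"claw": -1, "dx": -6.5, "dy": -31, "dz": 0, "turn": 0},
    {"claw": -1, "dx": -6.5, "dy": -31, "dz": 0, "turn": 0},
    {"claw": -1, "dx": -6.5, "dy": -31, "dz": 0, "turn": 0},
    {"claw": -1, "dx": -6.5, "dy": -31, "dz": 0, "turn": 0},
    {"claw": -1, "dx": -6.5, "dy": -31, "dz": 0, "turn": 0}
  ]
}}

```text
time_s: 0.95
ee_pos: [0.1353, 0.2894, 0.2311]
tool_rot: [0.365, 3.12, -0.0]
contact_force: [0.1, -0.2, 0.8]
finger_gap: 0.0854
grasp_force: 0.0
```

Request:
{"fn": "servo_tool", "kwargs": {
  "steps": [
    {"claw": -1, "dx": -4.5, "dy": -1.8, "dz": 0, "turn": 0},
    {"claw": -1, "dx": -9, "dy": -3.5, "dz": 0, "turn": 0},
    {"claw": -1, "dx": -13, "dy": -5.3, "dz": 0, "turn": 0},
    {"claw": -1, "dx": -13, "dy": -5.3, "dz": 0, "turn": 0},
    {"claw": -1, "dx": -16, "dy": -9.5, "dz": 0, "turn": 0},
    {"claw": -1, "dx": -19, "dy": -13.5, "dz": 0, "turn": 0},
    {"claw": -1, "dx": -22, "dy": -17.5, "dz": 0, "turn": 0},
    {"claw": -1, "dx": -26, "dy": -22, "dz": 0, "turn": 0},
    {"claw": -1, "dx": -26, "dy": -25.5, "dz": 0, "turn": 0},
    {"claw": -1, "dx": -26, "dy": -25.5, "dz": 0, "turn": 0}
  ]
}}

```text
time_s: 1.95
ee_pos: [0.3311, -0.0205, 0.2314]
tool_rot: [0.375, 3.119, -0.002]
contact_force: [0.4, -0.2, 0.6]
finger_gap: 0.0855
grasp_force: 0.0
```

Run:
```python
from h import *
st(); f=cam("wrist"); save(f,"w1.png"); np.savez("/tmp/wrist",**{k:f[k] for k in("image","depth","mtx","xyz","R")})
```

```text
t 1.95 p [ 0.3311 -0.0205  0.2314] x [-0.972  0.237 -0.   ] y [ 0.237  0.972 -0.001] z [ 0.    -0.001 -1.   ] F [ 0.4 -0.2  0.6] T [ 0.05 -0.    0.  ] gap 0.08549740728440745 0.0 q [-0.07 -0.14  2.19 -0.    1.08 -1.4 ]
```

View pics/w1.png

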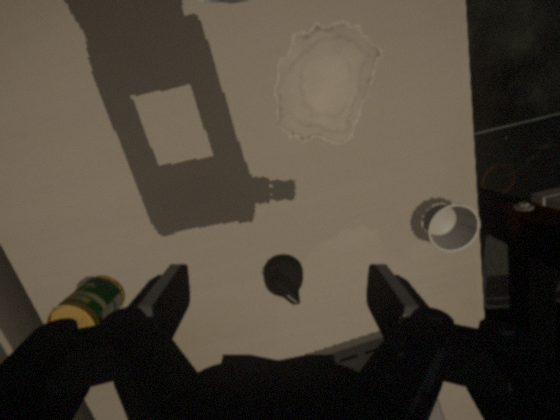

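The knob is at (284,277). Its pointed end, at (297,303), points away from the robot and to the left, about +34°. Next I'll hover near the key for a close measurement.

Request:
{"fn": "servo_tool", "kwargs": {
  "steps": [
    {"claw": -1, "dx": -4, "dy": 3, "dz": 0, "turn": 0.03},
    {"claw": -1, "dx": -8, "dy": 6, "dz": 0, "turn": 0.03},
    {"claw": -1, "dx": -12, "dy": 9, "dz": 0, "turn": 0.03},
    {"claw": -1, "dx": -16, "dy": 11, "dz": 0, "turn": 0.03},
    {"claw": -1, "dx": -20, "dy": 12, "dz": 0, "turn": 0.03},
    {"claw": -1, "dx": -22, "dy": 12, "dz": 0, "turn": 0.03},
    {"claw": -1, "dx": -22, "dy": 12, "dz": 0, "turn": 0.03}
  ]
}}

```text
time_s: 2.7
ee_pos: [0.5742, 0.053, 0.2304]
tool_rot: [0.406, 3.115, 0.001]
contact_force: [0.2, 0.1, 0.2]
finger_gap: 0.0855
grasp_force: 0.0
```

```bash
cat > near.py <<'E'
from h import *
np.set_printoptions(precision=4,suppress=True)
s,r=st(); f=cam("wrist"); save(f,"w2.png"); np.savez("/tmp/wrist",**{k:f[k] for k in("image","depth","mtx","xyz","R")})
P=pts(f); d=f["depth"]>0
for k,c,z in(("key",(.617,.048),(.102,.116)),("shaft",(.632,-.0745),(.095,.104)),("bezel",(.632,-.0745),(.062,.073)),("dial",(.617,.048),(.064,.074))):
    m=d&(np.hypot(P[...,0]-c[0],P[...,1]-c[1])<(.035 if k in("key","dial","bezel") else .02))&(P[...,2]>z[0])&(P[...,2]<z[1])
    q=P[m]
    if len(q)<9: print(k,len(q)); continue
    v,u=np.nonzero(m); rc=cv2.minAreaRect(q[:,:2].astype(np.float32)*1000)
    e,V=np.linalg.eigh(np.cov(q[:,:2].T)); print(k,len(q),q.mean(0),"rect",rc,"ang",np.degrees(np.arctan2(V[1,1],V[0,1])),"px",u.min(),u.max(),v.min(),v.max())
E
python3 near.py
```

```text
t 2.7 p [0.5742 0.053  0.2304] x [-0.967  0.256 -0.   ] y [0.256 0.967 0.   ] z [ 0.  0. -1.] F [0.2 0.1 0.2] T [ 0.    0.04 -0.02] gap 0.0855041409389053 0.0 q [ 0.09  0.28  1.74  0.    1.12 -1.22]
key 647 [0.6167 0.0493 0.1101] rect ((618.6487426757812, 49.15972900390625), (11.559814453125, 53.326324462890625), 75.19612121582031) ang 164.49254387703547 px 279 291 223 277
shaft 0
bezel 1378 [ 0.6291 -0.0639  0.0684] rect ((629.6865844726562, -69.08502197265625), (66.28119659423828, 53.91038513183594), 37.96126937866211) ang -148.0567750834262 px 153 212 245 299
dial 2242 [0.6147 0.0494 0.0707] rect ((618.063232421875, 49.028533935546875), (67.23567199707031, 65.73701477050781), 76.1806411743164) ang 77.87997457085658 px 253 315 206 264
```

View pics/w2.png

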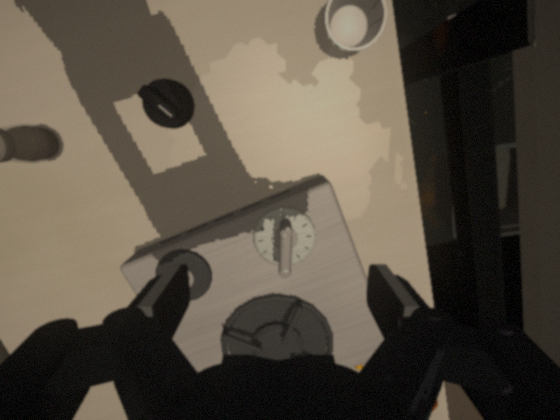

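The key is at (285,245) and the shaft bezel at (185,275), partly behind a finger. The measured key point fits its given size and height, so I'll go down and grip.

Request:
{"fn": "servo_tool", "kwargs": {
  "steps": [
    {"claw": -1, "dx": -4.3, "dy": 0.7, "dz": 0, "turn": 0.01},
    {"claw": -1, "dx": -4.3, "dy": 0.7, "dz": 4, "turn": 0.01},
    {"claw": -1, "dx": -4.3, "dy": 0.7, "dz": 8, "turn": 0.01},
    {"claw": -1, "dx": -4.3, "dy": 0.7, "dz": 11.5, "turn": 0.01},
    {"claw": -1, "dx": -4.3, "dy": 0.7, "dz": 14.5, "turn": 0.01},
    {"claw": -1, "dx": -4.3, "dy": 0.7, "dz": 14.5, "turn": 0.01},
    {"claw": 1, "dx": -4.3, "dy": 0.7, "dz": 14.5, "turn": 0.01},
    {"claw": 1, "dx": -4.3, "dy": 0.7, "dz": 14.5, "turn": 0.01},
    {"claw": 1, "dx": -4.3, "dy": 0.7, "dz": 14.5, "turn": 0.01},
    {"claw": 1, "dx": -4.3, "dy": 0.7, "dz": 14.5, "turn": 0.01}
  ]
}}

```text
time_s: 3.75
ee_pos: [0.6159, 0.0458, 0.0878]
tool_rot: [0.425, 3.11, 0.001]
contact_force: [-0.1, 0.2, 0.2]
finger_gap: 0.0285
grasp_force: 0.0
```

Run:
```python
from h import *
np.set_printoptions(precision=4,suppress=True)
st()
f=dict(np.load("/tmp/wrist.npz")); P=pts(f); d=f["depth"]>0
m=d&(np.hypot(P[...,0]-.451,P[...,1]+.041)<.045)
b=P[m&(P[...,2]>.047)&(P[...,2]<.058)]; k=P[m&(abs(P[...,2]-.022)<.004)]
dd=np.array([np.cos(.59),np.sin(.59)]); nn=np.array([-dd[1],dd[0]]); o=[.4515,-.041]
a=(b[:,:2]-o)@dd; w=(b[:,:2]-o)@nn
print(len(b),a.min(),a.max(),w.min(),w.max()); print([(round(t,3),np.ptp(w[abs(a-t)<.0025]).round(4)) for t in np.arange(-.025,.028,.005) if (abs(a-t)<.0025).sum()>1])
a=(k[:,:2]-o)@dd; w=(k[:,:2]-o)@nn; print(len(k),a.min(),a.max(),w.min(),w.max())
```

```text
t 3.75 p [0.6159 0.0458 0.0878] x [-0.963  0.269 -0.002] y [0.269 0.963 0.001] z [ 0.002  0.    -1.   ] F [-0.1  0.2  0.2] T [ 0.01  0.01 -0.02] gap 0.02850834771987547 0.0 q [ 0.07  0.5   1.76  0.    0.87 -1.23]
621 -0.019282964518271866 0.024053898565426685 -0.007426237274996415 0.006942061468892799
[(np.float64(-0.02), np.float64(0.012)), (np.float64(-0.015), np.float64(0.0139)), (np.float64(-0.01), np.float64(0.0137)), (np.float64(-0.005), np.float64(0.0141)), (np.float64(0.0), np.float64(0.0137)), (np.float64(0.005), np.float64(0.0142)), (np.float64(0.01), np.float64(0.014)), (np.float64(0.015), np.float64(0.013)), (np.float64(0.02), np.float64(0.0121)), (np.float64(0.025), np.float64(0.0039))]
1101 -0.02686146378195591 0.024266435507821905 -0.025433697643736687 0.025461116091733876
```

Request:
{"fn": "servo_tool", "kwargs": {
  "steps": [
    {"claw": 1, "dx": -0.1, "dy": 0.3, "dz": 0.3, "turn": 0},
    {"claw": 1, "dx": -0.1, "dy": 0.3, "dz": 0.3, "turn": 0},
    {"claw": 1, "dx": -0.1, "dy": 0.3, "dz": 0.3, "turn": 0},
    {"claw": 1, "dx": -0.1, "dy": 0.3, "dz": 0.3, "turn": 0}
  ]
}}

```text
time_s: 4.15
ee_pos: [0.6177, 0.0487, 0.0845]
tool_rot: [0.426, 3.111, 0.001]
contact_force: [-3.6, 1.5, 9.8]
finger_gap: 0.0111
grasp_force: 59.0
```

```bash
python3 -c "
from h import *
st()"
```

```text
t 4.15 p [0.6177 0.0487 0.0845] x [-0.963  0.269 -0.001] y [0.269 0.963 0.001] z [ 0.002  0.001 -1.   ] F [-3.6  1.5  9.8] T [0.17 0.37 0.02] gap 0.01112765099783123 58.96644115447998 q [ 0.08  0.51  1.76  0.    0.87 -1.22]
```

Request:
{"fn": "servo_tool", "kwargs": {
  "steps": [
    {"claw": 1, "turn": 0.1},
    {"claw": 1, "turn": 0.22},
    {"claw": 1, "turn": 0.34},
    {"claw": 1, "turn": 0.46},
    {"claw": 1, "turn": 0.58},
    {"claw": 1, "turn": 0.7},
    {"claw": 1, "turn": 0.82},
    {"claw": 1, "turn": 0.91},
    {"claw": 1, "turn": 1.0},
    {"claw": 1, "turn": 1.0}
  ]
}}

```text
validation failed for argument at $.st...
```

```bash
python3 -c "
from h import *
st()"
```

```text
t 4.15 p [0.6177 0.0487 0.0845] x [-0.963  0.269 -0.001] y [0.269 0.963 0.001] z [ 0.002  0.001 -1.   ] F [-3.6  1.5  9.8] T [0.17 0.37 0.02] gap 0.01112765099783123 58.96644115447998 q [ 0.08  0.51  1.76  0.    0.87 -1.22]
```

All five fields are required.

Request:
{"fn": "servo_tool", "kwargs": {
  "steps": [
    {"claw": 1, "dx": 0, "dy": 0, "dz": 0, "turn": 0.1},
    {"claw": 1, "dx": 0, "dy": 0, "dz": 0, "turn": 0.22},
    {"claw": 1, "dx": 0, "dy": 0, "dz": 0, "turn": 0.34},
    {"claw": 1, "dx": 0, "dy": 0, "dz": 0, "turn": 0.46},
    {"claw": 1, "dx": 0, "dy": 0, "dz": 0, "turn": 0.58},
    {"claw": 1, "dx": 0, "dy": 0, "dz": 0, "turn": 0.7},
    {"claw": 1, "dx": 0, "dy": 0, "dz": 0, "turn": 0.82},
    {"claw": 1, "dx": 0, "dy": 0, "dz": 0, "turn": 0.91},
    {"claw": 1, "dx": 0, "dy": 0, "dz": 0, "turn": 1.0},
    {"claw": 1, "dx": 0, "dy": 0, "dz": 0, "turn": 1.0}
  ]
}}

```text
time_s: 5.15
ee_pos: [0.6186, 0.0496, 0.0846]
tool_rot: [1.869, 2.523, 0.005]
contact_force: [1.4, 6.2, 7.4]
finger_gap: 0.0112
grasp_force: 58.6
```

```bash
python3 -c "
from h import *
st()"
```

```text
t 5.15 p [0.6186 0.0496 0.0846] x [-0.291  0.957  0.001] y [0.957 0.291 0.004] z [ 0.003  0.002 -1.   ] F [1.4 6.2 7.4] T [ 0.91 -0.02 -0.05] gap 0.011157582419569226 58.608110547065735 q [ 0.08  0.51  1.76  0.    0.87 -0.22]
```

Request:
{"fn": "servo_tool", "kwargs": {
  "steps": [
    {"claw": 1, "dx": 0, "dy": 0, "dz": 0, "turn": 0.1},
    {"claw": 1, "dx": 0, "dy": 0, "dz": 0, "turn": 0.22},
    {"claw": 1, "dx": 0, "dy": 0, "dz": 0, "turn": 0.34},
    {"claw": 1, "dx": 0, "dy": 0, "dz": 0, "turn": 0.46},
    {"claw": 1, "dx": 0, "dy": 0, "dz": 0, "turn": 0.58},
    {"claw": 1, "dx": 0, "dy": 0, "dz": 0, "turn": 0.7},
    {"claw": 1, "dx": 0, "dy": 0, "dz": 0, "turn": 0.82},
    {"claw": 1, "dx": 0, "dy": 0, "dz": 0, "turn": 0.91},
    {"claw": 1, "dx": 0, "dy": 0, "dz": 0, "turn": 1.0},
    {"claw": 1, "dx": 0, "dy": 0, "dz": 0, "turn": 1.0}
  ]
}}

```text
time_s: 6.15
ee_pos: [0.6198, 0.0494, 0.0846]
tool_rot: [2.851, 1.318, 0.009]
contact_force: [5.8, 5.7, 2.4]
finger_gap: 0.0111
grasp_force: 58.4
```

```bash
python3 -c "
from h import *
st()"
```

```text
t 6.15 p [0.6198 0.0494 0.0846] x [0.648 0.762 0.005] y [ 0.762 -0.648  0.003] z [ 0.006  0.002 -1.   ] F [5.8 5.7 2.4] T [ 0.83 -0.8  -0.05] gap 0.01113318335535591 58.445613384246826 q [0.08 0.51 1.76 0.   0.87 0.78]
```

Request:
{"fn": "servo_tool", "kwargs": {
  "steps": [
    {"claw": 1, "dx": 0, "dy": 0, "dz": 0, "turn": 0.08},
    {"claw": 1, "dx": 0, "dy": 0, "dz": 0, "turn": 0.16},
    {"claw": 1, "dx": 0, "dy": 0, "dz": 0, "turn": 0.2},
    {"claw": 1, "dx": 0, "dy": 0, "dz": 0, "turn": 0.2}
  ]
}}

```text
time_s: 6.55
ee_pos: [0.62, 0.0492, 0.0846]
tool_rot: [2.967, 1.03, 0.01]
contact_force: [6.5, 4.0, 1.8]
finger_gap: 0.011
grasp_force: 58.4
```

```bash
python3 -c "
from h import *
st()"
```

```text
t 6.55 p [0.62   0.0492 0.0846] x [0.785 0.619 0.006] y [ 0.619 -0.785  0.003] z [ 0.006  0.001 -1.   ] F [6.5 4.  1.8] T [ 0.59 -0.9  -0.  ] gap 0.010956758542878583 58.44109296798706 q [0.08 0.51 1.76 0.   0.87 0.98]
```

Request:
{"fn": "servo_tool", "kwargs": {
  "steps": [
    {"claw": 1, "dx": 0, "dy": 0, "dz": 0, "turn": 0.05},
    {"claw": 1, "dx": 0, "dy": 0, "dz": 0, "turn": 0.1},
    {"claw": 1, "dx": 0, "dy": 0, "dz": 0, "turn": 0.15},
    {"claw": 1, "dx": 0, "dy": 0, "dz": 0, "turn": 0.15}
  ]
}}

```text
time_s: 6.95
ee_pos: [0.6201, 0.0491, 0.0846]
tool_rot: [3.036, 0.804, 0.01]
contact_force: [7.7, 3.7, 1.3]
finger_gap: 0.0109
grasp_force: 58.4
```

```bash
python3 -c "
from h import *
s,r=st();print(s['tau'])"
```

```text
t 6.95 p [0.6201 0.0491 0.0846] x [0.869 0.495 0.006] y [ 0.495 -0.869  0.002] z [ 0.006  0.001 -1.   ] F [7.7 3.7 1.3] T [ 0.54 -0.92 -0.03] gap 0.010854541384463913 58.43910813331604 q [0.08 0.51 1.76 0.   0.87 1.13]
[ -1.53037962 -62.42182732 -21.94050729  -0.71061658   2.18106598
   0.57919029]
```

Request:
{"fn": "servo_tool", "kwargs": {
  "steps": [
    {"claw": 1, "dx": 0, "dy": 0, "dz": 0, "turn": 0.05},
    {"claw": 1, "dx": 0, "dy": 0, "dz": 0, "turn": 0.1},
    {"claw": 1, "dx": 0, "dy": 0, "dz": 0, "turn": 0.1}
  ]
}}

```text
time_s: 7.25
ee_pos: [0.6202, 0.049, 0.0846]
tool_rot: [3.073, 0.652, 0.01]
contact_force: [7.5, 2.6, 1.6]
finger_gap: 0.0112
grasp_force: 58.5
```

```bash
python3 -c "
from h import *
s,r=st();print(s['tau'])"
```

```text
t 7.25 p [0.6202 0.049  0.0846] x [0.914 0.406 0.006] y [ 0.406 -0.914  0.002] z [ 0.006  0.001 -1.   ] F [7.5 2.6 1.6] T [ 0.45 -1.   -0.05] gap 0.011185196856517686 58.45785677433014 q [0.08 0.51 1.76 0.   0.87 1.23]
[ -1.15400154 -62.49794483 -21.8651104   -0.56165775   2.24973969
   0.57931049]
```

Request:
{"fn": "servo_tool", "kwargs": {
  "steps": [
    {"claw": 1, "dx": 0, "dy": 0, "dz": 0, "turn": 0.05},
    {"claw": 1, "dx": 0, "dy": 0, "dz": 0, "turn": 0.1},
    {"claw": 1, "dx": 0, "dy": 0, "dz": 0, "turn": 0.15},
    {"claw": 1, "dx": 0, "dy": 0, "dz": 0, "turn": 0.15}
  ]
}}

```text
time_s: 7.65
ee_pos: [0.6202, 0.0488, 0.0847]
tool_rot: [3.111, 0.428, 0.01]
contact_force: [6.4, 3.2, 2.0]
finger_gap: 0.0112
grasp_force: 104.9
```

```bash
python3 -c "
from h import *
s,r=st();print(s['tau'][5])"
```

```text
t 7.65 p [0.6202 0.0488 0.0847] x [0.963 0.27  0.006] y [ 0.27  -0.963  0.002] z [ 0.007 -0.    -1.   ] F [6.4 3.2 2. ] T [ 0.55 -1.04  2.67] gap 0.011150402943670744 104.90358397364616 q [ 0.08  0.51  1.76 -0.    0.87  1.37]
3.3608651161193848
```

Wrist torque jumped to 2.7 N m, so the stop is reached. Now I'll release, rise, and look down at the shaft.

Request:
{"fn": "servo_tool", "kwargs": {
  "steps": [
    {"claw": -1, "dx": 0, "dy": 0, "dz": 0, "turn": 0},
    {"claw": -1, "dx": 0, "dy": 0, "dz": 0, "turn": 0},
    {"claw": -1, "dx": 0, "dy": 0, "dz": 0, "turn": 0},
    {"claw": -1, "dx": 0, "dy": 0, "dz": -4, "turn": 0},
    {"claw": -1, "dx": 0, "dy": 0, "dz": -9, "turn": 0},
    {"claw": -1, "dx": 0, "dy": 0, "dz": -14, "turn": 0},
    {"claw": -1, "dx": -4.5, "dy": 5, "dz": -14, "turn": 0},
    {"claw": -1, "dx": -9, "dy": 10, "dz": -14, "turn": 0},
    {"claw": -1, "dx": -9, "dy": 10, "dz": -14, "turn": 0},
    {"claw": -1, "dx": -9, "dy": 10, "dz": -14, "turn": 0}
  ]
}}

```text
time_s: 8.65
ee_pos: [0.5545, -0.0753, 0.2233]
tool_rot: [3.113, 0.417, -0.002]
contact_force: [0.1, -0.4, -0.1]
finger_gap: 0.0859
grasp_force: 0.0
```

```bash
sed -i 's/w2.png/w3.png/' near.py; python3 near.py
python3 - <<'E'
import cv2,numpy as np
import sys; sys.path.insert(0,'.')
from h import *
f=dict(np.load("/tmp/wrist.npz")); 
def px(p): 
    c=f["R"].T@(np.array(p)-f["xyz"]); c=f["mtx"]@c; return c[:2]/c[2]
u,v=px([.632,-.0745,.097]); print("shaft px",u,v,"cam",f["xyz"])
a=f["image"][:,:,::-1]; u,v=int(u),int(v); c=a[max(0,v-35):v+35,max(0,u-35):u+35]
cv2.imwrite("pics/c3.png",np.hstack([cv2.resize(c,(400,400),interpolation=cv2.INTER_CUBIC),cv2.resize(a,(400,400))]))
E
```

```text
t 8.65 p [ 0.5545 -0.0753  0.2233] x [ 0.965  0.263 -0.002] y [ 0.263 -0.965  0.   ] z [-0.001 -0.001 -1.   ] F [ 0.1 -0.4 -0.1] T [0.05 0.02 0.01] gap 0.08587340340916245 0.0 q [-0.14  0.26  1.78 -0.    1.1   1.17]
key 1189 [0.6207 0.0478 0.1096] rect ((619.6886596679688, 48.86424255371094), (53.234291076660156, 12.838342666625977), 22.61087417602539) ang -158.08236961397378 px 136 166 58 129
shaft 258 [ 0.6344 -0.0738  0.0999] rect ((633.6668090820312, -74.07097625732422), (11.7924222946167, 17.372222900390625), 9.456676483154297) ang 99.83036978200072 px 292 312 112 127
bezel 3360 [ 0.6366 -0.0732  0.069 ] rect ((633.9237670898438, -74.10090637207031), (64.74748229980469, 68.9454345703125), 15.28653621673584) ang 108.67177993456691 px 263 334 83 154
dial 2729 [0.6209 0.0423 0.0708] rect ((618.6068115234375, 48.02063751220703), (64.2841796875, 67.33613586425781), 44.55508804321289) ang 125.31642505285204 px 131 205 61 136
shaft px 301.19711041553063 121.80096343664931 cam [ 0.6245264  -0.05557075  0.36683778]
```

View pics/c3.png

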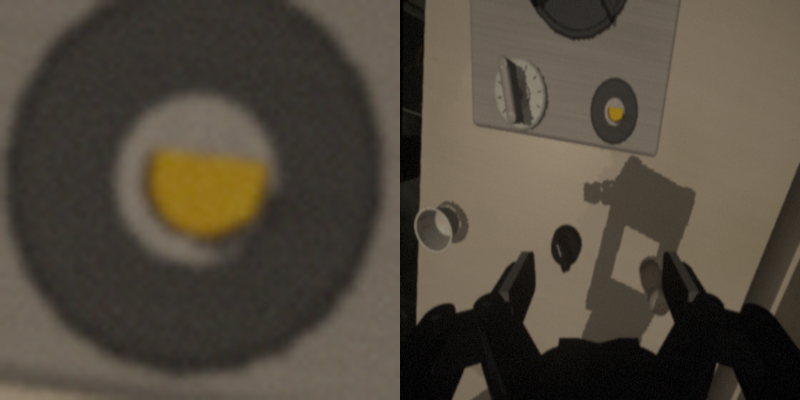

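The crop shows the D top at about (208,195) with its flat edge at the top, running (150,152)-(268,162). The flat therefore faces away from the robot, at about +10°. I'll refine the shaft axis and the knob's nose.

```bash
cat > ref.py <<'E'
from h import *
np.set_printoptions(precision=4,suppress=True)
f=dict(np.load("/tmp/wrist.npz")); P=pts(f); d=f["depth"]>0; im=f["image"]; g=im.max(2)
V,U=np.mgrid[:420,:560]
def world(c,z): return np.array([ray(f,u,v,z)[:2] for u,v in c.reshape(-1,2)])
def blob(mask,uv):
    n,l=cv2.connectedComponents(mask.astype(np.uint8)); k=l[uv[1],uv[0]]; m=(l==k)if k else mask
    c=max(cv2.findContours(m.astype(np.uint8),cv2.RETR_EXTERNAL,cv2.CHAIN_APPROX_NONE)[0],key=len); return c
near=(abs(U-301)<55)&(abs(V-122)<55)
hsv=cv2.cvtColor(im,cv2.COLOR_RGB2HSV)
br=near&(hsv[...,1]>140)&(hsv[...,2]>90)
w=world(blob(br,(301,122)),.099)*1000; r=cv2.minAreaRect(w.astype(np.float32)); print("D top",r)
bz=near&(P[...,2]>.064)&(P[...,2]<.074)&d
w=world(blob(bz,(285,122)),.068)*1000; print("bezel",cv2.fitEllipse(w.astype(np.float32)),cv2.minEnclosingCircle(w.astype(np.float32)))
dl=(P[...,2]>.066)&(P[...,2]<.078)&d&(abs(U-165)<70)&(abs(V-97)<60)
w=world(blob(dl,(185,80)),.07)*1000; print("dial",cv2.minEnclosingCircle(w.astype(np.float32)))
m=d&(np.hypot(P[...,0]-.451,P[...,1]+.041)<.045)&(P[...,0]<.6)
b=P[m&(P[...,2]>.047)&(P[...,2]<.058)]; k=P[m&(abs(P[...,2]-.022)<.004)]
dd=np.array([np.cos(.59),np.sin(.59)]); nn=np.array([-dd[1],dd[0]]); o=[.4515,-.041]
a=(b[:,:2]-o)@dd; w=(b[:,:2]-o)@nn
e,E=np.linalg.eigh(np.cov(b[:,:2].T)); print("bar ang",np.degrees(np.arctan2(E[1,1],E[0,1])),len(b),a.min(),a.max(),w.min(),w.max()); print([(round(t,3),np.ptp(w[abs(a-t)<.0025]).round(4)) for t in np.arange(-.025,.028,.005) if (abs(a-t)<.0025).sum()>1])
a=(k[:,:2]-o)@dd; w=(k[:,:2]-o)@nn; print("skirt",len(k),a.min(),a.max(),w.min(),w.max())
E
python3 ref.py
```

```text
D top ((633.4771118164062, -74.55482482910156), (11.355572700500488, 17.003698348999023), 15.247130393981934)
bezel ((636.5670166015625, -73.41800689697266), (62.140804290771484, 62.26631164550781), 10.927631378173828) ((636.5831298828125, -73.31291198730469), 31.737133026123047)
dial ((619.7788696289062, 48.245094299316406), 33.970314025878906)
bar ang -145.67994308464077 417 -0.01750951116383034 0.025339944607621727 -0.007702680834165727 0.006955048775992682
[(np.float64(-0.015), np.float64(0.0127)), (np.float64(-0.01), np.float64(0.0135)), (np.float64(-0.005), np.float64(0.0147)), (np.float64(0.0), np.float64(0.0131)), (np.float64(0.005), np.float64(0.0134)), (np.float64(0.01), np.float64(0.0135)), (np.float64(0.015), np.float64(0.0138)), (np.float64(0.02), np.float64(0.0122)), (np.float64(0.025), np.float64(0.0041))]
skirt 690 -0.025456484446386738 0.02508094914702557 -0.026518368135319607 0.02434402190818147
```

Request:
{"fn": "servo_tool", "kwargs": {
  "steps": [
    {"claw": -1, "dx": -3, "dy": -2, "dz": 0, "turn": -0.11},
    {"claw": -1, "dx": -6, "dy": -4, "dz": 0, "turn": -0.22},
    {"claw": -1, "dx": -9.1, "dy": -6, "dz": 0, "turn": -0.33},
    {"claw": -1, "dx": -9.1, "dy": -6, "dz": 4, "turn": -0.33},
    {"claw": -1, "dx": -9.1, "dy": -6, "dz": 8, "turn": -0.33},
    {"claw": -1, "dx": -9.1, "dy": -6, "dz": 12, "turn": -0.33},
    {"claw": -1, "dx": -9.1, "dy": -6, "dz": 12, "turn": -0.33},
    {"claw": -1, "dx": -9.1, "dy": -6, "dz": 12, "turn": -0.33},
    {"claw": -1, "dx": -9.1, "dy": -6, "dz": 12, "turn": -0.33}
  ]
}}

```text
time_s: 9.6
ee_pos: [0.4546, -0.0384, 0.105]
tool_rot: [3.0, 0.928, 0.004]
contact_force: [0.6, 0.3, 0.5]
finger_gap: 0.0856
grasp_force: 0.0
```

Run:
```python
from h import *
s,r=st(); print("yaw y",np.degrees(np.arctan2(r[1,1],r[0,1])),"delta cm",r.T@(np.array([.451,-.0416,.027])-s["ee_pos"])*100)
f=dict(np.load("/tmp/wrist.npz")); hsv=cv2.cvtColor(f["image"],cv2.COLOR_RGB2HSV); V,U=np.mgrid[:420,:560]
m=(abs(U-301)<30)&(abs(V-122)<30)&(hsv[...,1]>140)&(hsv[...,2]>90)
q=np.array([ray(f,u,v,.099)[:2] for v,u in zip(*np.nonzero(m))]); e,E=np.linalg.eigh(np.cov(q.T)); print(len(q),q.mean(0),np.sqrt(e)*1e3,"flat az",np.degrees(np.arctan2(E[1,0],E[0,0])))
```

```text
t 9.6 p [ 0.4546 -0.0384  0.105 ] x [0.825 0.565 0.002] y [ 0.565 -0.825  0.001] z [ 0.002 -0.    -1.   ] F [0.6 0.3 0.5] T [-0.02 -0.02  0.  ] gap 0.08560460506553415 0.0 q [-0.09  0.27  2.1   0.    0.77  0.88]
yaw y -55.620062702804105 delta cm [-0.49575467  0.05010469  7.79559081]
244 [ 0.6340895  -0.07402561] [2.98744193 4.59415936] flat az -169.75490700043733
```

Request:
{"fn": "servo_tool", "kwargs": {
  "steps": [
    {"claw": -1, "dx": -0.5, "dy": 0, "dz": 3, "turn": 0},
    {"claw": -1, "dx": -0.5, "dy": 0, "dz": 6, "turn": 0},
    {"claw": -1, "dx": -0.5, "dy": 0, "dz": 7.6, "turn": 0},
    {"claw": -1, "dx": -0.5, "dy": 0, "dz": 7.6, "turn": 0},
    {"claw": -1, "dx": -0.5, "dy": 0, "dz": 7.6, "turn": 0}
  ]
}}

```text
time_s: 10.1
ee_pos: [0.4502, -0.0415, 0.0287]
tool_rot: [3.001, 0.928, 0.003]
contact_force: [-0.7, -0.3, -0.6]
finger_gap: 0.0851
grasp_force: 0.0
```

Run:
```python
from h import *
s,r=st(); print("delta cm",r.T@(np.array([.451,-.0416,.027])-s["ee_pos"])*100)
```

```text
t 10.1 p [ 0.4502 -0.0415  0.0287] x [0.825 0.564 0.002] y [ 0.564 -0.825  0.001] z [ 0.002 -0.    -1.   ] F [-0.7 -0.3 -0.6] T [-0.04 -0.01 -0.  ] gap 0.08506213559821187 0.0 q [-0.1   0.41  2.14  0.    0.59  0.88]
delta cm [0.05362554 0.05429359 0.17012042]
```

Request:
{"fn": "servo_tool", "kwargs": {
  "steps": [
    {"claw": 1, "dx": 0, "dy": 0, "dz": 0.1, "turn": 0},
    {"claw": 1, "dx": 0, "dy": 0, "dz": 0.1, "turn": 0},
    {"claw": 1, "dx": 0, "dy": 0, "dz": 0.1, "turn": 0},
    {"claw": 1, "dx": 0, "dy": 0, "dz": 0.1, "turn": 0},
    {"claw": 1, "dx": 0, "dy": 0, "dz": 0.1, "turn": 0},
    {"claw": 1, "dx": 0, "dy": 0, "dz": 0.1, "turn": 0},
    {"claw": 1, "dx": 0, "dy": 0, "dz": 0.1, "turn": 0},
    {"claw": 1, "dx": 0, "dy": 0, "dz": 0.1, "turn": 0}
  ]
}}

```text
time_s: 10.9
ee_pos: [0.4492, -0.0414, 0.0267]
tool_rot: [3.001, 0.928, 0.001]
contact_force: [-1.4, 0.0, 6.5]
finger_gap: 0.0131
grasp_force: 59.2
```

```bash
python3 -c "
from h import *
st()"
```

```text
t 10.9 p [ 0.4492 -0.0414  0.0267] x [0.825 0.565 0.   ] y [ 0.565 -0.825  0.   ] z [ 0. -0. -1.] F [-1.4  0.   6.5] T [0.02 0.21 0.07] gap 0.013083837535238894 59.170140624046326 q [-0.1   0.41  2.15 -0.    0.58  0.88]
```

Request:
{"fn": "servo_tool", "kwargs": {
  "steps": [
    {"claw": 1, "dx": 0, "dy": 0, "dz": -4, "turn": 0},
    {"claw": 1, "dx": 0, "dy": 0, "dz": -9, "turn": 0},
    {"claw": 1, "dx": 0, "dy": 0, "dz": -13, "turn": 0.1},
    {"claw": 1, "dx": 3, "dy": 3, "dz": -13, "turn": 0.2},
    {"claw": 1, "dx": 6, "dy": 6, "dz": -13, "turn": 0.3},
    {"claw": 1, "dx": 9, "dy": 9, "dz": -13, "turn": 0.4},
    {"claw": 1, "dx": 12, "dy": 12, "dz": -13, "turn": 0.42},
    {"claw": 1, "dx": 13.5, "dy": 13.2, "dz": -13, "turn": 0.42},
    {"claw": 1, "dx": 13.5, "dy": 13.2, "dz": -13, "turn": 0.42},
    {"claw": 1, "dx": 13.5, "dy": 13.2, "dz": -13, "turn": 0.42}
  ]
}}

```text
time_s: 11.9
ee_pos: [0.6339, -0.074, 0.1554]
tool_rot: [-3.128, -0.282, 0.003]
contact_force: [-0.1, -0.9, -1.3]
finger_gap: 0.0127
grasp_force: 58.8
```

```bash
cat > kn.py <<'E'
from h import *
import sys
np.set_printoptions(precision=4,suppress=True)
s,r=st(); T=np.array(s["ee_pos"]); print("x az",np.degrees(np.arctan2(r[1,0],r[0,0])))
out=[]
for n in("scene","side","wrist"):
    f=cam(n); save(f,f"{n}{sys.argv[1]}.png"); np.savez("/tmp/"+n,**{k:f[k] for k in("image","depth","mtx","xyz","R")})
    P=pts(f); L=(P-T)@r; m=(f["depth"]>0)&(f["image"].max(2)<90)&(np.hypot(L[...,0],L[...,1])<.045)&(L[...,2]>.001)&(L[...,2]<.04)
    q=L[m]
    print(n,len(q),"x",q[:,0].min(),q[:,0].max(),"y",q[:,1].min(),q[:,1].max(),"z",q[:,2].min(),q[:,2].max()) if len(q)>5 else print(n,len(q))
    if len(q)>5:
        side=q[(np.hypot(q[:,0],q[:,1])>.022)&(q[:,2]>.007)&(q[:,2]<.025)]
        if len(side)>10:
            from scipy.optimize import least_squares
            o=least_squares(lambda c:np.hypot(side[:,0]-c[0],side[:,1]-c[1])-.027,[0,0],loss="soft_l1",f_scale=.001); print("  skirt centre in tool",o.x,len(side))
E
python3 kn.py 4
```

```text
t 11.9 p [ 0.6339 -0.074   0.1554] x [ 0.984  0.179 -0.002] y [ 0.179 -0.984 -0.001] z [-0.002  0.    -1.   ] F [-0.1 -0.9 -1.3] T [-0.05 -0.01 -0.01] gap 0.012699254988002636 58.800151348114014 q [-0.12  0.45  1.67 -0.    1.03  1.27]
x az 10.304535176150829
scene 345 x -0.017838036614733016 0.026803849753850743 y -0.025873653455977547 0.024486502688994497 z 0.0015391636561457654 0.026827130078165083
  skirt centre in tool [-0.0018  0.0018] 154
side 264 x -0.028765370495171035 0.013377150317720618 y -0.027690782984440308 0.023494110469371412 z 0.0013986304558002663 0.029954994928793513
  skirt centre in tool [-0.0004 -0.001 ] 129
wrist 3041 x -0.005759474107881996 0.027633132337154302 y -0.025560117002407217 0.025242032410086247 z 0.0011088254307268783 0.02663393384505781
  skirt centre in tool [-0.0002 -0.0009] 869
```

Request:
{"fn": "servo_tool", "kwargs": {
  "steps": [
    {"claw": 1, "dx": 0.25, "dy": 0, "dz": 1, "turn": 0},
    {"claw": 1, "dx": 0.25, "dy": 0, "dz": 2, "turn": 0},
    {"claw": 1, "dx": 0.25, "dy": 0, "dz": 2.6, "turn": 0},
    {"claw": 1, "dx": 0.25, "dy": 0, "dz": 2.6, "turn": 0},
    {"claw": 1, "dx": 0.25, "dy": 0, "dz": 3.0, "turn": 0},
    {"claw": 1, "dx": 0.25, "dy": 0, "dz": 3.3, "turn": 0},
    {"claw": 1, "dx": 0.25, "dy": 0, "dz": 3.3, "turn": 0}
  ]
}}

```text
time_s: 12.75
ee_pos: [0.6375, -0.0737, 0.1232]
tool_rot: [3.129, 0.282, 0.0]
contact_force: [-0.1, -0.1, 2.1]
finger_gap: 0.0132
grasp_force: 59.1
```

```bash
python3 -c "
from h import *
st()"
```

```text
t 12.75 p [ 0.6375 -0.0737  0.1232] x [0.984 0.179 0.   ] y [ 0.179 -0.984  0.   ] z [ 0. -0. -1.] F [-0.1 -0.1  2.1] T [-0.03  0.09  0.02] gap 0.013157746623942002 59.06700789928436 q [-0.12  0.49  1.68 -0.    0.97  1.27]
```

Request:
{"fn": "servo_tool", "kwargs": {
  "steps": [
    {"claw": 1, "dx": -0.1, "dy": 0, "dz": 0.1, "turn": 0},
    {"claw": 1, "dx": -0.1, "dy": 0, "dz": 0.3, "turn": 0},
    {"claw": 1, "dx": -0.1, "dy": 0, "dz": 0.5, "turn": 0},
    {"claw": 1, "dx": -0.1, "dy": 0, "dz": 0.5, "turn": 0}
  ]
}}

```text
time_s: 13.15
ee_pos: [0.636, -0.0738, 0.1178]
tool_rot: [-3.129, -0.282, 0.001]
contact_force: [-0.4, 0.4, -1.8]
finger_gap: 0.0127
grasp_force: 59.0
```

```bash
python3 -c "
from h import *
st()"
```

```text
t 13.15 p [ 0.636  -0.0738  0.1178] x [ 0.984  0.179 -0.001] y [ 0.179 -0.984 -0.   ] z [-0.001  0.    -1.   ] F [-0.4  0.4 -1.8] T [ 0.01 -0.05  0.02] gap 0.012743013371624302 58.96314740180969 q [-0.12  0.5   1.69 -0.    0.96  1.27]
```

Request:
{"fn": "servo_tool", "kwargs": {
  "steps": [
    {"claw": 1, "dx": 0, "dy": 0, "dz": 0.2, "turn": 0},
    {"claw": 1, "dx": 0, "dy": 0, "dz": 0.4, "turn": 0},
    {"claw": 1, "dx": 0, "dy": 0, "dz": 0.6, "turn": 0},
    {"claw": 1, "dx": 0, "dy": 0, "dz": 0.7, "turn": 0},
    {"claw": 1, "dx": 0, "dy": 0, "dz": 0.7, "turn": 0}
  ]
}}

```text
time_s: 13.65
ee_pos: [0.6363, -0.0739, 0.111]
tool_rot: [-3.129, -0.282, 0.001]
contact_force: [-0.8, 0.0, -1.2]
finger_gap: 0.0127
grasp_force: 59.0
```

```bash
python3 -c "
from h import *
st()"
```

```text
t 13.65 p [ 0.6363 -0.0739  0.111 ] x [ 0.984  0.179 -0.   ] y [ 0.179 -0.984 -0.   ] z [-0.  0. -1.] F [-0.8  0.  -1.2] T [-0.   -0.02 -0.06] gap 0.012651447410321781 58.96379292011261 q [-0.12  0.5   1.69 -0.    0.94  1.27]
```

Request:
{"fn": "servo_tool", "kwargs": {
  "steps": [
    {"claw": 1, "dx": 0, "dy": 0, "dz": 0.2, "turn": 0},
    {"claw": 1, "dx": 0, "dy": 0, "dz": 0.4, "turn": 0},
    {"claw": 1, "dx": 0, "dy": 0, "dz": 0.4, "turn": 0}
  ]
}}

```text
time_s: 13.95
ee_pos: [0.6366, -0.0739, 0.1073]
tool_rot: [3.129, 0.282, 0.001]
contact_force: [-0.4, -0.8, 2.1]
finger_gap: 0.0128
grasp_force: 59.2
```

```bash
python3 -c "
from h import *
st()"
```

```text
t 13.95 p [ 0.6366 -0.0739  0.1073] x [0.984 0.179 0.   ] y [ 0.179 -0.984  0.   ] z [ 0. -0. -1.] F [-0.4 -0.8  2.1] T [0.05 0.09 0.01] gap 0.01284796719945464 59.15058732032776 q [-0.12  0.51  1.7  -0.    0.94  1.27]
```

Force is rising as the knob reaches home. I'll keep pressing.

Request:
{"fn": "servo_tool", "kwargs": {
  "steps": [
    {"claw": 1, "dx": 0, "dy": 0, "dz": 0.15, "turn": 0},
    {"claw": 1, "dx": 0, "dy": 0, "dz": 0.3, "turn": 0},
    {"claw": 1, "dx": 0, "dy": 0, "dz": 0.3, "turn": 0}
  ]
}}

```text
time_s: 14.25
ee_pos: [0.6366, -0.0739, 0.1044]
tool_rot: [3.129, 0.282, 0.001]
contact_force: [-0.1, -0.8, 3.6]
finger_gap: 0.013
grasp_force: 59.3
```

Request:
{"fn": "servo_tool", "kwargs": {
  "steps": [
    {"claw": 1, "dx": 0, "dy": 0, "dz": 0.15, "turn": 0},
    {"claw": 1, "dx": 0, "dy": 0, "dz": 0.3, "turn": 0},
    {"claw": 1, "dx": 0, "dy": 0, "dz": 0.3, "turn": 0}
  ]
}}

```text
time_s: 14.55
ee_pos: [0.6366, -0.0739, 0.1013]
tool_rot: [3.129, 0.282, 0.001]
contact_force: [0.1, -0.4, 5.3]
finger_gap: 0.0133
grasp_force: 59.5
```

Request:
{"fn": "servo_tool", "kwargs": {
  "steps": [
    {"claw": 1, "dx": 0, "dy": 0, "dz": 0.1, "turn": 0},
    {"claw": 1, "dx": 0, "dy": 0, "dz": 0.2, "turn": 0},
    {"claw": 1, "dx": 0, "dy": 0, "dz": 0.2, "turn": 0}
  ]
}}

```text
time_s: 14.85
ee_pos: [0.6367, -0.0739, 0.1006]
tool_rot: [3.129, 0.282, 0.001]
contact_force: [-2.9, 1.1, 14.5]
finger_gap: 0.0132
grasp_force: 61.3
```

Request:
{"fn": "servo_tool", "kwargs": {
  "steps": [
    {"claw": 1, "dx": 0, "dy": 0, "dz": 0.1, "turn": 0},
    {"claw": 1, "dx": 0, "dy": 0, "dz": 0.2, "turn": 0},
    {"claw": 1, "dx": 0, "dy": 0, "dz": 0.2, "turn": 0}
  ]
}}

```text
time_s: 15.15
ee_pos: [0.637, -0.0739, 0.1004]
tool_rot: [3.129, 0.282, 0.002]
contact_force: [-8.7, 1.4, 30.2]
finger_gap: 0.0127
grasp_force: 63.6
```

Request:
{"fn": "servo_tool", "kwargs": {
  "steps": [
    {"claw": 1, "dx": 0, "dy": 0, "dz": -0.12, "turn": 0},
    {"claw": 1, "dx": 0, "dy": 0, "dz": -0.12, "turn": 0},
    {"claw": 1, "dx": 0, "dy": 0, "dz": -0.12, "turn": 0}
  ]
}}

```text
time_s: 15.45
ee_pos: [0.6368, -0.0739, 0.1005]
tool_rot: [3.129, 0.282, 0.002]
contact_force: [-5.5, 0.8, 20.7]
finger_gap: 0.0126
grasp_force: 61.8
```

```bash
python3 kn.py 5; python3 m.py | cut -c1-170
python3 - <<'E'
import cv2,numpy as np
a=cv2.imread("pics/scene5.png")[150:310,220:360];b=cv2.imread("pics/side5.png")[150:290,190:330]
cv2.imwrite("pics/c5.png",np.hstack([cv2.resize(x,(400,400),interpolation=cv2.INTER_CUBIC) for x in(a,b)]))
E
```

```text
t 15.45 p [ 0.6368 -0.0739  0.1005] x [0.984 0.179 0.001] y [ 0.179 -0.984  0.   ] z [ 0.001 -0.    -1.   ] F [-5.5  0.8 20.7] T [0.13 1.09 0.01] gap 0.012604078983999125 61.80227279663086 q [-0.12  0.52  1.7  -0.    0.92  1.27]
x az 10.298364861250986
scene 453 x -0.026926728003523723 0.029805657763868582 y -0.03059065771493656 0.03152220277181105 z 0.0012017885939294086 0.039308026931494953
  skirt centre in tool [-0.0018  0.0018] 149
side 380 x -0.036635005593640343 0.011282470351622994 y -0.03285911837884244 0.043017182509793285 z 0.0014441080480265414 0.039979291857562174
  skirt centre in tool [-0.0001 -0.0005] 112
wrist 6457 x -0.03116038220505638 0.040182478397485816 y -0.04085877405493078 0.04490582445339285 z 0.0010080129704996943 0.0399992872923465
  skirt centre in tool [ 0.0001 -0.0007] 909
scene shaft 227 mean [ 0.6456 -0.0661  0.0952] mid [ 0.6406 -0.0735  0.0955] ext [0.0459 0.0482 0.0148] sd [0.0093 0.0154] ang 127.91021415919403
scene key 168 mean [0.6214 0.0488 0.1088] mid [0.6194 0.0472 0.1061] ext [0.0486 0.0267 0.0154] sd [0.0035 0.0158] ang -157.95422957634088

[... 206 characters left out ...]
 -174.8994903564453), (598.2222290039062, 501.2909240722656), 0.14927007257938385)
dark 0 0
side shaft 170 mean [ 0.623  -0.0697  0.0943] mid [ 0.6283 -0.0722  0.0956] ext [0.0409 0.0503 0.0151] sd [0.0089 0.0151] ang 77.03069731759793
side key 0
side knob 0
side salt 416 mean [ 0.4414 -0.1944  0.0581] mid [ 0.4469 -0.1981  0.0504] ext [0.0372 0.0391 0.0803] sd [0.0078 0.0105] ang 57.560481699529824
side tin 470 mean [ 0.4205 -0.2922  0.0681] mid [ 0.4209 -0.2925  0.0668] ext [0.057  0.0573 0.0133] sd [0.0144 0.0156] ang 132.31253478659247
side cup 0
deck 1668 ((697.8550415039062, 38.48638916015625), (920.666259765625, 594.9942626953125), 89.94126892089844)
dark 671 [ 0.5692 -0.0929  0.0378]
```

View pics/c5.png

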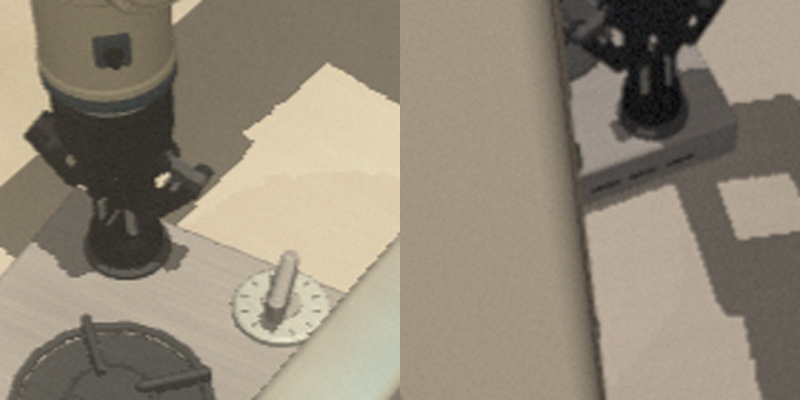

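The knob sits low over the bezel at about (125,250). The key holds at 22°, and the salt shaker, tin and cup read as before. Knob-tip height and the stop force match fully home and fully pressed, so I'll hand it in.

```bash
python3 -c "
from bench import env
print(env.sign_off())"
```

```text
the job is handed in; nothing more can be done
None
```

The timer is wound to its stop, and the knob is home on the D-shaft and still held fully pressed in; the tin, cup and shaker did not move, and the job is handed in at about 15.5 s.

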